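Shim and wedge an adapter tight in a clamping jig

TASK

The power adapter lies loose in the aluminium clamping jig; take flat shims from the holder and stand them upright, on the jig floor, in the gap between adapter and adjustable wall - one, or both if one leaves the gap too wide for the wedge - and then push the wedge, tip down, into what is left, by feel, until the adapter is jammed tight against the fixed wall and the wedge stops short of the jig floor. Finish while still gripping the wedge pressed firmly into the gap: do not let go of it. Leave the small white jar and the wick reel where they are.

Things in the scene. Friction and masses are not known exactly. Their poses are not given: they have to be found in the camera images.
- jig: Fixed clamping jig of bare aluminium: a base plate 96 x 136 mm, 8 mm thick (so its floor is 8 mm above the desk), with two upright walls across it, both 80 mm wide along the jig's x. Origin: underside of the plate, at desk level. Jig z is up; the clamping direction is the jig's y. The jig's place and yaw vary from start to start.
- fixed_stop: The fixed wall of the jig, at its -y end: 12 mm thick, top 44 mm above the desk (36 mm above the jig floor). Its clamping face is the plane y = -53 mm in the jig's frame. This entry's origin and axes are those of the jig.
- stop_setting (a joint): Setting of the adjustable wall (12 mm thick, top 38 mm above the desk, 30 mm above the jig floor), which faces the fixed one from the jig's +y side. It differs from start to start (1.5 to 10 mm) and is locked with two thumbscrews: leave it as it is. Its clamping face is the plane y = 12 mm + value in the jig's frame, so the walls stand 65 mm + value apart and, with the adapter against the fixed stop, 15 mm + value is left to be packed.
- wall_face (a point): Middle of the clamping face of the adjustable wall, 15 mm above the jig floor, with the jig's axes.
- adapter_center (a point): Centre of the black box-shaped power adapter, 50 x 75 x 32 mm, 0.1 to 0.2 kg, lying loose on the jig floor between the walls, 1 to 3 mm off the fixed stop. Its 50 mm side (its own x axis) lies along the jig's y, its top is 32 mm above the jig floor.
- adapter: The same adapter; origin at the centre of its underside.
- shim_a_tab (a point): Grip point of a loose flat aluminium shim, at the middle of its tab. The shim's body is 72 mm wide (along its x), 6 mm thick (along its y) and 30 mm high (its z); a tab 16 mm wide and 9 mm thick stands up to 70 mm above the foot. The grip point is 57 mm above the foot, in the mid-plane of the thickness; the tab stands 28 mm to the +x side of the shim's middle. Weighs about 35 g.
- shim_b_tab (a point): Grip point of the second, like shim, the mirror image: its tab stands 28 mm to the -x side of the shim's middle. So in the gap (shim x along jig x) the tabs of both shims and of the wedge stand side by side without meeting.
- wedge_tab (a point): Grip point of the loose aluminium wedge: the middle of its tab, 57 mm above its tip. It is 32 mm wide (its x) and tapers evenly on both sides in thickness (its y) from 4 mm at the tip to 16.7 mm at 34 mm above the tip; above that the tab, 16 mm wide and 10 mm thick, stands up to 74 mm above the tip. In a gap over about 15 mm it drops to the jig floor and stays loose.
- wedge: The same wedge, 35 g; origin at the middle of its tip, z up. It tightens only when it bears on the adjustable wall on one side and on the packing on the other: held stiffly off to one side, it presses on one of them alone.
- holder: Fixed grey plastic holder, 88 x 126 mm, 20 mm high, with three slots open at the top, at y = -42, 0 and +42 mm in its frame, slot floors 6 mm above the desk. The wedge stands tip down in the middle slot, one shim upright in each outer slot (either way round), all with their x along the holder's x. Parts lift straight up out of the slots (14 mm deep). Origin: underside centre.
- jar: Bystander: small white jar with lid, 47 mm across, 54 mm high; origin under its centre.
- reel: Bystander: flat wick reel, 38 mm across, 10 mm high; origin under its centre.
Mind the look-alikes: they are no part of the job. What is shaped like the part that bears shim_a_tab but yellow is not meant.

How it is judged:
By the outcome, as a careful person would: the job done as asked, in the order asked, and still so for the second after the job is handed in, while the arm keeps its last pose, push and grip.
It also fails if it takes over 72 s, if anything falls off the work surface, if the arm or the gripper's body presses on something with over 40 N, if the wrist force passes 120 N, or if a joint passes its speed limit or range.

ROBOT

A 7-joint arm with a two-finger parallel gripper is mounted at the origin on a cart in front of the work surface, level with it; the furniture and walls round the work are solid. World frame = base frame: x ahead of the robot, y to its left, z up, the work surface at z = 0. Lengths are in m, angles in rad, forces in N, time in s.
With the tool pointing down it reaches from about 0.4 to 0.75 m from the base axis. Payload 19.5 kg.
Tool frame: the origin (TCP) lies at the very end of the fingers, on their centre line; the grasp point (between the pads) lies 19 mm behind it; z points along the fingers, y is the direction in which the jaws open and shut (so a half turn about z gives the same grasp; the last joint's range is limited). The gripper opens to 85 mm and grips with 20 to 120 N. Pads are 22 mm wide; open, the fingers measure 114 mm over their backs; the gripper's body (76 mm by 85 mm) begins 54 mm behind the grasp point. The pads swing forward as they close: fully open they stand 13 mm farther back than shut.
Start: joints at [1.266, 0.707, -0.028, 1.485, 0.022, 0.951, -0.075], TCP at [0.149, -0.555, 0.231] pointing down, gripper open.
Joint ranges: [-2.71, 2.71], [-0.32, 2.16], [-1.57, 1.52], [0, 2.45], [-1.46, 4.6], [0, 2.02], [-2.83, 2.83]. Speed limits (rad/s): [1.89, 1.89, 2.57, 2.57, 3.01, 3.01, 3.01].

INTERFACE

Orientations are given as a rotation vector (axis times angle).
In Python, from rig import arm gives the robot as it stands. The module is installed in compiled form; this text tells all that it offers.
- The arm moves only by the tool carry_out, never from a script. Its argument "plan" is a list that holds one entry, the list of rows, each a list of 5 numbers: the shift along the world's x, y, z in units of 25 mm (1.0 is 25 mm), then the turn about the world's z in rad, then the opening, from 0 (shut) to 1 (fully open). In form: [[[tx, ty, tz, spin, grip], ...]]. A call has 1 to 5 rows; each row shifts and turns the commanded pose from where the row before left it; what a row does not reach is not made up. A row lasts 1/12 s, in which the tool goes at most 41.7 mm and 7.16 degrees, less where a joint would pass 70% of its speed; a pose out of reach is approached as far as the arm can. A call is refused whole if a number of a shift passes 1 or a number of a turn 0.125, either way. A call with a gripper value outside its range is refused whole. The fingers move at their own pace and stop on an object; the grip force is fixed at half the most. Time passes only in rows, so rows that do not move let the fingers close. It gives the time, the measured TCP pose, the force and the opening at its end, in the units of the state.
- arm.sense(): the state, without advancing time (a new reading comes with each control period).
- arm.read_camera(name): name is "side" or "top" or "wrist"; returns a dict with "frame" (400x640x3 uint8, red, green, blue), "range_z" (400x640 float32, m along the optical axis (not along the pixel's ray), 0 where there is no reading), "fx", "fy", "cx", "cy" (pixels), "view" (4x4, takes a point from world to camera coordinates). Camera axes: x right, y up, looking along -z (the intrinsics and any distortion apply to the point x, -y, -z); pixel columns grow to the right and rows downward; lengths in m; the calibration is good to about 2 mm. A picture is of the moment at which its call begins.
- arm.sign_off(): hands the job in, once; it reports no verdict.
The state is a dict: "clock": time; "joint_positions": joint angles; "qvel": joint speeds; "joint_torque": joint torques, N m; "eef_pos": TCP position; "tool_rot": TCP orientation; "wrist_force": force on the tool from outside, world axes, zero at the start; "ft_torque": the same for the moment, N m; "gripper_width": finger opening in m.
Only numpy, scipy, OpenCV 4.12 (cv2) and the standard library are available. Lean on these libraries where they do the work, as an engineer would, in place of code of your own. Each camera call takes 0.05 s, during which the arm holds its last target. There are 200 camera calls.

## Working session

There is one attempt and no reset: what is moved stays moved. The work goes in short steps, Python scripts to look and compute and a tool call to move; the robot and the scene stay as the last step left them, time stands still between calls to the robot, and variables do not carry over. Pictures are saved under pics/ and viewed, on a budget of 10 in all, crops included, one or two more only if the job needs it, and the job is handed in when it is done.

Besides the shell and the picture viewer there is one more tool, called after "Call:" as a command line: name --argument value ..., lists and objects as JSON in quotes. carry_out: Moves the arm, as the interface text tells. Its arguments: {"type":"object","properties":{"plan":{"type":"array","items":{"type":"array","items":{"type":"array","items":{"type":"number"}}}}},"required":["plan"]}

```bash
mkdir -p pics
cat > h.py <<'E'
import numpy as np, cv2
from rig import arm
def shot(n):
    c=arm.read_camera(n); return c
def world(c):
    z=c["range_z"]; v,u=np.mgrid[0:z.shape[0],0:z.shape[1]]
    p=np.stack([(u-c["cx"])/c["fx"]*z,-(v-c["cy"])/c["fy"]*z,-z,np.ones_like(z)],-1)
    w=(p@np.linalg.inv(c["view"]).T)[...,:3]; w[z==0]=np.nan
    return w
E
python3 - <<'E'
from h import *
print(arm.sense())
ims=[]
for n in("top","side"):
    c=shot(n); np.savez(n+"0.npz",**c); print(n,{k:c[k] for k in c if k not in("frame","range_z")})
    cv2.imwrite(f"pics/{n}0.png",c["frame"][...,::-1])
E
```

```text
{'clock': 0.0, 'joint_positions': array([ 1.2663231 ,  0.70709775, -0.02760783,  1.4849948 ,  0.02200163,
        0.95091999, -0.07550193]), 'qvel': array([ 0.00142926,  0.00064927,  0.00099225, -0.00050592,  0.00142252,
       -0.00100607,  0.00168699]), 'joint_torque': array([-7.37206501e-04, -8.83204579e+01,  1.23547778e+00, -2.36168075e+01,
        1.72273343e-02,  6.58851859e-03, -7.58375847e-06]), 'eef_pos': array([ 0.14928551, -0.55500347,  0.23083156]), 'tool_rot': array([-3.11342595e+00, -4.11420120e-01,  2.98517478e-04]), 'wrist_force': array([-0.07544857, -0.35769446, -1.0022119 ]), 'ft_torque': array([-0.00336496,  0.00589308, -0.03314572]), 'gripper_width': 0.08525174775528964}
top {'fx': 370.65790304527565, 'fy': 370.65790304527565, 'cx': 316.3712182775277, 'cy': 204.3394102534702, 'view': array([[-0.02481017, -0.99960607, -0.01312135,  0.18254225],
       [ 0.99630489, -0.02580355,  0.08191914, -0.53481736],
       [-0.08222545, -0.01104044,  0.9965526 , -0.8829077 ],
       [ 0.        ,  0.        ,  0.        ,  1.        ]])}
side {'fx': 500.1488639449255, 'fy': 500.1488639449255, 'cx': 309.12429261118416, 'cy': 201.32882343648228, 'view': array([[-0.95907204, -0.28228967, -0.02221198,  0.55843415],
       [ 0.13195054, -0.51494541,  0.84700666, -0.05218318],
       [-0.25053919,  0.80940952,  0.53111802, -1.11565217],
       [ 0.        ,  0.        ,  0.        ,  1.        ]])}
```

View pics/top0.png

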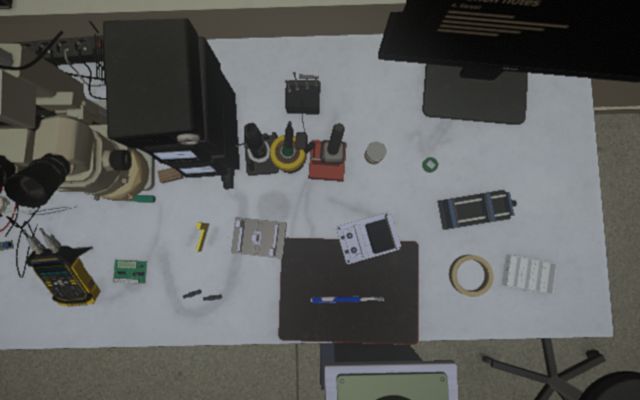

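View pics/side0.png

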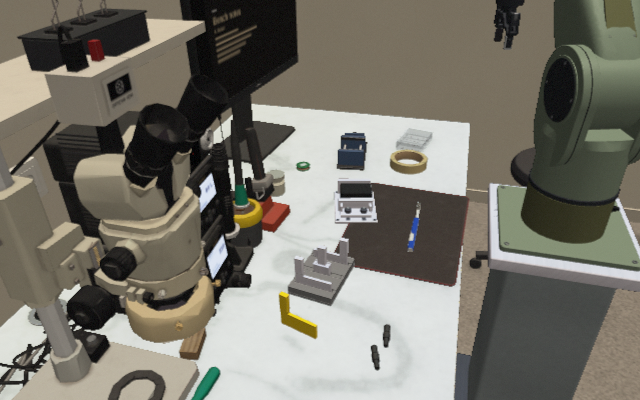

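Top view: the jig with the black adapter is at about (370,238), the holder at (258,237), the yellow look-alike shim at (202,236), the jar at (375,152) and the reel at (430,164). In the side view the holder is at (322,275), the yellow part at (297,318) and the jig at (355,200).

Candidates for the shim: grey tabs in the holder at top (237,237) and (279,237), and the yellow L at (202,236), which is excluded.

Run:
```python
from h import *
t=dict(np.load("top0.npz"));s=dict(np.load("side0.npz"))
a=cv2.resize(t["frame"][205:270,220:300],(480,390),interpolation=cv2.INTER_CUBIC)
b=cv2.resize(t["frame"][205:270,330:410],(480,390),interpolation=cv2.INTER_CUBIC)[:, :]
c=cv2.resize(s["frame"][230:305,280:372],(480,390),interpolation=cv2.INTER_CUBIC)
d=cv2.resize(s["frame"][170:230,320:394],(480,390),interpolation=cv2.INTER_CUBIC)
m=np.vstack([np.hstack([a,b]),np.hstack([c,d])]);m=cv2.resize(m,(738,600))
cv2.imwrite("pics/crop.png",m[...,::-1])
for n,c,boxes in(("top",t,((205,270,220,300),(205,270,330,410))),):
    w=world(c)
    for (a,b,e,f) in boxes:
        p=w[a:b,e:f].reshape(-1,3); p=p[np.isfinite(p[:,2])&(p[:,2]>.004)]
        print(len(p),p.min(0),p.max(0)); print(np.histogram(p[:,2],bins=np.arange(0,.1,.005)))
        q=p[(p[:,2]>.004)]; r=cv2.minAreaRect((q[:,:2]*1000).astype(np.float32)); print(r)
        q=p[(p[:,2]>.045)]; print(np.round(q[:40],3).tolist())
```

```text
1971 [0.38241591 0.21427215 0.00401097] [0.51361495 0.40327623 0.08205059]
(array([  74,   47,   37, 1134,  326,   22,   70,   93,   30,    6,   12,
          7,   10,    9,   23,   61,   10,    0,    0]), array([0.   , 0.005, 0.01 , 0.015, 0.02 , 0.025, 0.03 , 0.035, 0.04 ,
       0.045, 0.05 , 0.055, 0.06 , 0.065, 0.07 , 0.075, 0.08 , 0.085,
       0.09 , 0.095]))
((451.11346435546875, 294.0130615234375), (189.54531860351562, 117.8653335571289), 69.8750991821289)
[[0.504, 0.352, 0.075], [0.504, 0.351, 0.071], [0.501, 0.354, 0.075], [0.501, 0.352, 0.074], [0.501, 0.349, 0.077], [0.501, 0.347, 0.075], [0.501, 0.345, 0.075], [0.502, 0.345, 0.063], [0.502, 0.345, 0.053], [0.499, 0.354, 0.075], [0.499, 0.352, 0.074], [0.499, 0.349, 0.077], [0.499, 0.347, 0.078], [0.499, 0.345, 0.074], [0.499, 0.346, 0.062], [0.5, 0.345, 0.052], [0.497, 0.354, 0.077], [0.497, 0.352, 0.075], [0.497, 0.35, 0.073], [0.497, 0.347, 0.075], [0.497, 0.346, 0.07], [0.497, 0.346, 0.06], [0.497, 0.346, 0.05], [0.494, 0.354, 0.076], [0.494, 0.352, 0.075], [0.494, 0.35, 0.076], [0.494, 0.347, 0.075], [0.494, 0.346, 
[... 386 characters left out ...]
8,  74,  61, 614, 371,  15,   0,   0,   0,
         0,   0,   0,   0,   0,   0]), array([0.   , 0.005, 0.01 , 0.015, 0.02 , 0.025, 0.03 , 0.035, 0.04 ,
       0.045, 0.05 , 0.055, 0.06 , 0.065, 0.07 , 0.075, 0.08 , 0.085,
       0.09 , 0.095]))
((452.7398986816406, 39.93556213378906), (194.759033203125, 152.6834716796875), 87.41107940673828)
[[0.503, -0.0, 0.045], [0.491, -0.007, 0.046], [0.489, -0.002, 0.045], [0.486, -0.007, 0.045], [0.481, -0.011, 0.045], [0.477, -0.011, 0.046], [0.47, -0.008, 0.046], [0.46, -0.015, 0.045], [0.453, -0.019, 0.046], [0.453, -0.022, 0.045], [0.451, -0.015, 0.045], [0.436, -0.016, 0.046], [0.436, -0.019, 0.047], [0.436, -0.024, 0.045], [0.434, -0.026, 0.045]]
```

View pics/crop.png

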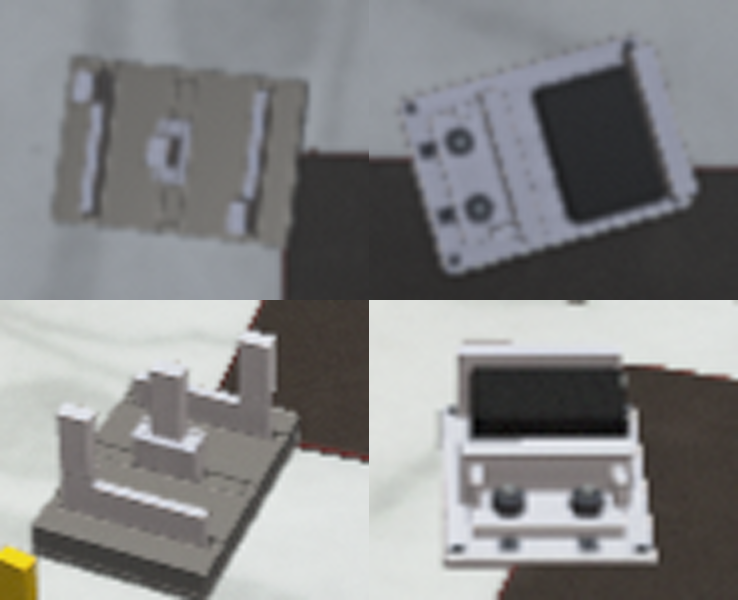

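The crop shows the grey holder with shim tabs at its far-left and near-right ends and the wedge in the middle; the jig has its fixed wall on the right (-y) and thumbscrews on the left. I choose the two grey shims, not the yellow part. Next I move above the jig for a wrist look.

Call:
carry_out --plan '[[[0.9,0.9,0.2,0,1],[0.9,0.9,0.2,0,1],[0.9,0.9,0.2,0,1],[0.9,0.9,0.2,0,1],[0.9,0.9,0.2,0,1]]]'

```text
clock: 0.52
eef_pos: [0.2627, -0.4414, 0.2564]
tool_rot: [-3.114, -0.411, 0.0]
wrist_force: [1.0, -0.3, -0.6]
gripper_width: 0.0855
```

Call:
carry_out --plan '[[[0.9,0.9,0,0,1],[0.9,0.9,0,0,1],[0.9,0.9,0,0,1],[0.9,0.9,0,0,1],[0.9,0.9,0,0,1]]]'

```text
clock: 0.93
eef_pos: [0.3752, -0.3289, 0.2562]
tool_rot: [-3.114, -0.411, 0.0]
wrist_force: [1.0, -0.9, -0.5]
gripper_width: 0.0853
```

Call:
carry_out --plan '[[[0.2,1,0,0,1],[0.2,1,0,0,1],[0.2,1,0,0,1],[0.2,1,0,0,1],[0.2,1,0,0,1]]]'

```text
clock: 1.35
eef_pos: [0.3993, -0.204, 0.2562]
tool_rot: [-3.114, -0.411, 0.0]
wrist_force: [0.1, -0.2, -0.4]
gripper_width: 0.0854
```

Call:
carry_out --plan '[[[0.2,1,0,0,1],[0.2,1,0,0,1],[0.2,1,0,0,1],[0.2,1,0,0,1],[0.2,1,0,0,1]]]'

```text
clock: 1.77
eef_pos: [0.4244, -0.079, 0.2562]
tool_rot: [-3.114, -0.412, 0.0]
wrist_force: [0.8, -0.3, 0.2]
gripper_width: 0.0851
```

Call:
carry_out --plan '[[[0,1,0,0,0.5],[0,1,0,0,0.5],[0,1,0,0,0.5],[0,0,0,0,0.5],[0,0,0,0,0.5]]]'

```text
clock: 2.18
eef_pos: [0.4243, -0.0043, 0.2562]
tool_rot: [-3.114, -0.415, 0.0]
wrist_force: [-0.2, -0.5, 0.1]
gripper_width: 0.0425
```

Run:
```python
from h import *
s=arm.sense();print(s["clock"],s["eef_pos"],s["tool_rot"],s["wrist_force"])
c=shot("wrist");np.savez("wjig.npz",**c);cv2.imwrite("pics/wjig.png",c["frame"][...,::-1]);print(c["view"],c["fx"],c["cx"],c["cy"])
```

```text
2.1833 [ 0.42429313 -0.00433653  0.2561798 ] [-3.11385628e+00 -4.15043552e-01  4.78346706e-04] [-0.175691   -0.52384268  0.06812137]
[[ 2.61541474e-01 -9.65192238e-01  3.02478822e-05 -1.14999170e-01]
 [ 9.24373927e-01  2.50471778e-01 -2.87744212e-01 -3.46370756e-01]
 [ 2.77720904e-01  7.52850057e-02  9.57707297e-01 -5.19486504e-01]
 [ 0.00000000e+00  0.00000000e+00  0.00000000e+00  1.00000000e+00]] 320.7197768208307 319.22450218938747 199.50982824249584
```

View pics/wjig.png

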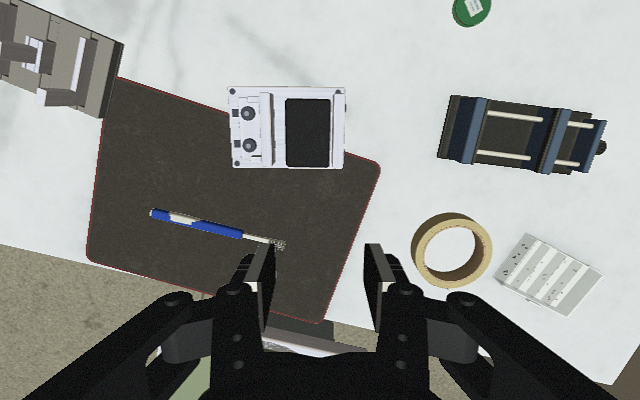

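The wrist view shows the jig at (285,127), with the adapter top spanning about (285-331, 98-167) and the holder at top left (50,55). I'll look from closer to measure the gap.

Call:
carry_out --plan '[[[0,0.5,-1,0,0.5],[0,0.5,-1,0,0.5],[0,0,-1,0,0.5],[0,0,-1,0,0.5],[0,0,-1,0,0.5]]]'

```text
clock: 2.65
eef_pos: [0.4244, 0.0188, 0.1302]
tool_rot: [3.115, 0.41, 0.001]
wrist_force: [0.8, -0.3, -0.2]
gripper_width: 0.043
```

Call:
carry_out --plan '[[[0,0,0,0,0.5],[0,0,0,0,0.5]]]'

```text
clock: 2.82
eef_pos: [0.424, 0.0189, 0.1312]
tool_rot: [3.115, 0.409, -0.003]
wrist_force: [0.0, 1.1, 0.7]
gripper_width: 0.0427
```

```bash
cat >> h.py <<'E'
def ray(c,u,v,z):
    "pixel -> world point on plane z"
    V=c["view"]; R=V[:3,:3]; C=-R.T@V[:3,3]
    d=R.T@np.array([(u-c["cx"])/c["fx"],-(v-c["cy"])/c["fy"],-1.]); return C+d*(z-C[2])/d[2]
def pix(c,p):
    q=c["view"]@np.r_[p,1]; return np.array([c["cx"]-c["fx"]*q[0]/q[2], c["cy"]+c["fy"]*q[1]/q[2]])
E
python3 - <<'E'
from h import *
s=arm.sense();print(s["clock"],s["eef_pos"],s["tool_rot"],s["wrist_force"])
c=shot("wrist");np.savez("wjig2.npz",**c)
w=world(c);z=w[...,2];f=c["frame"]
print(pix(c,[.455,.03,.01]))
u,v=pix(c,[.455,.03,.01]).astype(int)
cr=f[max(0,v-110):v+110,max(0,u-120):u+120]
cv2.imwrite("pics/wjig2.png",cv2.resize(cr,None,fx=3.3,fy=2.7,interpolation=cv2.INTER_CUBIC)[:600,:800,::-1]);print(u,v)
E
```

```text
2.8167 [0.42404048 0.01890578 0.13117196] [ 3.11468295  0.40940435 -0.0032138 ] [0.0266521  1.05812238 0.65233989]
[316.0724965  153.79417938]
316 153
```

View pics/wjig2.png

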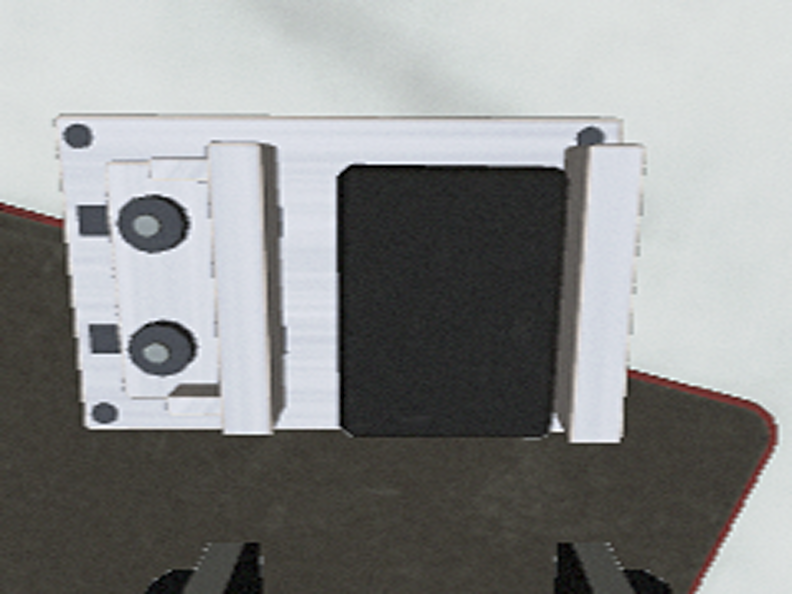

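The close view shows the adjustable wall's top at crop columns 208-272, the fixed wall's at 572-643, and the adapter between at 340-566. I'll convert these to positions.

Run:
```python
from h import *
c=dict(np.load("wjig2.npz"))
P=lambda x,y,z: ray(c,196+(x+.5)/3.3-.5,43+(y+.5)/2.7-.5,z)[:2]
K={"adjF":[(260,144,.038),(272,433,.038)],"adjB":[(208,142,.038),(223,434,.038)],
"fixF":[(584,146,.044),(572,440,.044)],"fixB":[(643,145,.044),(622,440,.044)],
"adL":[(339,175,.040),(342,430,.040)],"adR":[(567,175,.040),(553,430,.040)],
"plT":[(55,115,.008),(622,118,.008)],"plL":[(55,115,.008),(88,430,.008)],"adT":[(350,165,.04),(555,166,.04)],"adB":[(352,437,.04),(545,437,.04)]}
W={k:np.array([P(*p) for p in v]) for k,v in K.items()}
for k,v in W.items():
    d=v[0]-v[1]; print(k,np.round(v*1000,1).tolist(),"len",round(np.linalg.norm(d)*1000,1),"ang",round(np.degrees(np.arctan2(d[1],d[0])),2))
th=np.mean([np.arctan2(*(W[k][0]-W[k][1])[::-1]) for k in("adjF","adjB","fixF","fixB")])
ex=np.array([np.cos(th),np.sin(th)]);ey=np.array([-ex[1],ex[0]])
print("yaw",np.degrees(th),th)
for k,v in W.items(): print(k,"x",np.round(v@ex*1000,1),"y",np.round(v@ey*1000,1))
```

```text
adjF [[490.7, 69.2], [415.1, 49.3]] len 78.2 ang 14.69
adjB [[488.4, 79.9], [411.9, 60.3]] len 78.9 ang 14.36
fixF [[507.5, 3.8], [432.7, -17.2]] len 77.7 ang 15.71
fixB [[510.9, -7.8], [435.7, -28.2]] len 78.0 ang 15.14
adL [[487.6, 51.1], [420.8, 33.9]] len 69.0 ang 14.45
adR [[500.0, 4.5], [433.3, -13.1]] len 69.0 ang 14.77
plT [[485.5, 121.6], [519.2, -7.9]] len 133.8 ang 104.61
plL [[485.5, 121.6], [393.5, 97.6]] len 95.1 ang 14.63
adT [[490.6, 49.4], [501.5, 7.6]] len 43.2 ang 104.63
adB [[419.4, 31.1], [430.9, -11.9]] len 44.5 ang 104.95
yaw 14.97250931964651 0.2613195849133677
adjF x [491.9 413.8] y [-60.  -59.6]
adjB x [492.4 413.5] y [-49.  -48.2]
fixF x [491.3 413.6] y [-127.4 -128.4]
fixB x [491.5 413.6] y [-139.6 -139.8]
adL x [484.2 415.3] y [-76.6 -76. ]
adR x [484.2 415.3] y [-124.8 -124.6]
plT x [500.4 499.6] y [  -8.  -141.7]
plL x [500.4 405.3] y [-8.  -7.4]
adT x [486.7 486.5] y [ -79.  -122.2]
adB x [413.2 413.2] y [ -78.3 -122.8]
```

Wall, plate and adapter measurements agree on yaw 15° and v ≈ 3–4.7 mm. With one shim the gap is then about 12–13.7 mm, below 15, so one shim is enough. Now the holder.

Call:
carry_out --plan '[[[0,1,0.4,-0.1,0.5],[0,1,0.4,-0.1,0.5],[0,1,0.4,-0.1,0.5],[0,1,0.4,-0.1,0.5],[0,1,0.4,0,0.5]]]'

```text
clock: 3.28
eef_pos: [0.4245, 0.1462, 0.1837]
tool_rot: [-3.131, 0.226, -0.003]
wrist_force: [0.6, -0.6, -0.1]
gripper_width: 0.0426
```

Call:
carry_out --plan '[[[-0.2,1,0,0,0.5],[-0.2,1,0,0,0.5],[-0.2,1,0,0,0.5],[-0.2,1,0,0,0.5],[-0.2,1,0,0,0.5]]]'

```text
clock: 3.7
eef_pos: [0.3993, 0.2712, 0.1833]
tool_rot: [-3.132, 0.215, -0.002]
wrist_force: [0.1, 1.1, 0.6]
gripper_width: 0.0424
```

Call:
carry_out --plan '[[[0,0,0,0,0.3],[0,0,0,0,0.3]]]'

```text
clock: 3.87
eef_pos: [0.3993, 0.2707, 0.1828]
tool_rot: [-3.132, 0.212, -0.002]
wrist_force: [0.0, -0.6, 1.5]
gripper_width: 0.0256
```

Run:
```python
from h import *
s=arm.sense();print(s["clock"],s["eef_pos"],s["tool_rot"],s["wrist_force"],s["gripper_width"])
c=shot("wrist");np.savez("whol.npz",**c)
f=c["frame"]
u,v=pix(c,[.455,.29,.02]).astype(int);u0=max(0,u-130);v0=max(0,v-110);print(u0,v0)
cr=f[v0:v0+200,u0:u0+260]
cv2.imwrite("pics/whol.png",cv2.resize(cr,None,fx=3,fy=3,interpolation=cv2.INTER_CUBIC)[...,::-1])
```

```text
3.8667 [0.39929286 0.27073817 0.18279203] [-3.13235589e+00  2.12253812e-01 -1.53749924e-03] [ 0.00619455 -0.62968189  1.47910541] 0.025594162022428264
160 16
```

View pics/whol.png

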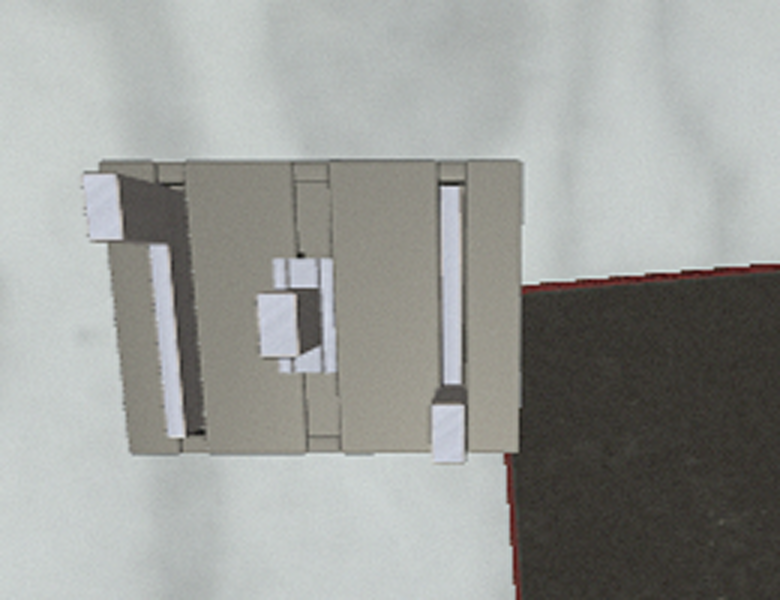

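The view shows the far-left shim tab top at (103,208), the wedge tab top at (278,325) and the near-right shim tab top at (449,433).

Run:
```python
from h import *
c=dict(np.load("whol.npz"))
P=lambda x,y,z: ray(c,160+(x+.5)/3-.5,16+(y+.5)/3-.5,z)[:2]*1000
def ang(d): return round(np.degrees(np.arctan2(d[1],d[0])),2)
for n,z,q in(("L",.076,[(83,174),(118,174),(123,241),(91,242)]),("W",.080,[(257,294),(297,292),(299,358),(262,358)]),("R",.076,[(432,404),(465,403),(465,463),(434,463)])):
    p=np.array([P(x,y,z) for x,y in q]); print(n,np.round(p.mean(0),1),"ang",ang((p[0]+p[1]-p[2]-p[3])),"size",np.linalg.norm(p[0]+p[1]-p[2]-p[3])/2,np.linalg.norm(p[0]+p[3]-p[1]-p[2])/2)
p=[P(*q,.02) for q in((100,160),(522,160),(519,453),(133,453))]; print("holder",np.mean(p,0),ang(p[0]-p[3]),ang(p[1]-p[2]),ang(p[0]-p[1]),[np.linalg.norm(p[i]-p[i-1]) for i in range(4)])
p=[P(*q,.036) for q in((441,186),(463,186),(441,384),(463,384),(150,245),(168,245),(168,438),(186,436))]
print(ang(p[0]+p[1]-p[2]-p[3]),ang(p[4]+p[5]-p[6]-p[7]),np.round((p[0]+p[1])/2,1),np.round((p[2]+p[3])/2,1),np.round((p[4]+p[5])/2,1),np.round((p[6]+p[7])/2,1))
print("tool yaw",2*np.degrees(np.arctan2(arm.sense()["tool_rot"][1],arm.sense()["tool_rot"][0])))
```

```text
L [496.5 349.9] ang -8.33 size 15.516463115446266 8.18123544798661
W [463.3 312.2] ang -8.02 size 15.719195976911115 9.563799256801168
R [430.4 274.5] ang -7.32 size 15.580542183765242 8.323275301782408
holder [463.60555685 311.87985897] -7.3 -7.67 82.21 [np.float64(87.45180789116404), np.float64(124.35559272780262), np.float64(87.3898942320383), np.float64(123.79968911237424)]
-8.23 -7.6 [493.  265.8] [438.4 273.7] [488.7 351. ] [433.8 358.3]
tool yaw 352.1506123766514
```

Call:
carry_out --plan '[[[0.62,0.08,0,0,0.3],[0.62,0.07,0,0,0.3],[0,0,-1,0,0.3],[0,0,-1,0,0.3],[0,0,-1,0,0.3]]]'

```text
clock: 4.33
eef_pos: [0.4313, 0.2725, 0.1065]
tool_rot: [-3.133, 0.218, -0.002]
wrist_force: [0.3, 0.4, -1.3]
gripper_width: 0.0258
```

Call:
carry_out --plan '[[[0,0,-1,0,0.3],[0,0,-0.8,0,0.3],[0,0,-0.5,0,0.3],[0,0,-0.25,0,0.3],[0,0,0,0,0.3]]]'

```text
clock: 4.75
eef_pos: [0.4307, 0.2726, 0.0424]
tool_rot: [3.134, -0.217, -0.001]
wrist_force: [-0.4, -1.1, -0.3]
gripper_width: 0.0255
```

Call:
carry_out --plan '[[[0,0,0,0,0.2],[0,0,0,0,0.15],[0,0,0,0,0],[0,0,0,0,0],[0,0,0,0,0]]]'

```text
clock: 5.17
eef_pos: [0.4309, 0.2739, 0.0436]
tool_rot: [-3.133, 0.215, -0.002]
wrist_force: [-0.2, 0.5, 9.3]
gripper_width: 0.0083
```

Call:
carry_out --plan '[[[0,0,0,0,0],[0,0,0,0,0]]]'

```text
clock: 5.33
eef_pos: [0.4309, 0.2739, 0.0436]
tool_rot: [-3.133, 0.215, -0.002]
wrist_force: [-0.6, 0.9, 8.0]
gripper_width: 0.0081
```

Call:
carry_out --plan '[[[0,0,0.5,0,0],[0,0,1,0,0],[0,0,1,0,0],[0,0,1,0,0],[0,-0.5,0.5,0,0]]]'

```text
clock: 5.75
eef_pos: [0.4307, 0.263, 0.1455]
tool_rot: [-3.131, 0.212, -0.004]
wrist_force: [1.0, 0.2, 0.3]
gripper_width: 0.0081
```

Call:
carry_out --plan '[[[0,-1,0,0.1,0],[0,-1,0,0.1,0],[0,-1,0,0.1,0],[0,-1,0,0.1,0],[0,-1,0,0,0]]]'

```text
clock: 6.17
eef_pos: [0.4304, 0.1348, 0.1433]
tool_rot: [-3.113, -0.423, -0.002]
wrist_force: [0.9, -0.6, -0.4]
gripper_width: 0.0081
```

Call:
carry_out --plan '[[[-0.05,-1,0,0,0],[-0.05,-1,0,0,0],[0,-1,0,0,0],[0,-0.79,0,0,0],[0,0,0,0,0]]]'

```text
clock: 6.58
eef_pos: [0.4279, 0.0376, 0.1432]
tool_rot: [3.114, 0.404, 0.001]
wrist_force: [-0.6, -0.2, 1.0]
gripper_width: 0.0078
```

Run:
```python
from h import *
s=arm.sense();print(s["clock"],s["eef_pos"],s["tool_rot"],s["wrist_force"],s["gripper_width"])
print("yaw",2*np.degrees(np.arctan2(s["tool_rot"][1],s["tool_rot"][0])))
c=shot("wrist");np.savez("wcar.npz",**c)
a=c["frame"][80:400,160:480]
s=shot("side");np.savez("scar.npz",**s)
b=s["frame"][130:250,300:420]
cv2.imwrite("pics/car.png",np.hstack([cv2.resize(a,(400,400)),cv2.resize(b,(400,400),interpolation=cv2.INTER_CUBIC)])[...,::-1])
```

```text
6.5833 [0.42792304 0.03755005 0.14324817] [3.11392776e+00 4.04273539e-01 1.07704763e-03] [-0.62824089 -0.15362952  0.98921727] 0.007828474619807114
yaw 14.794388279136674
```

View pics/car.png

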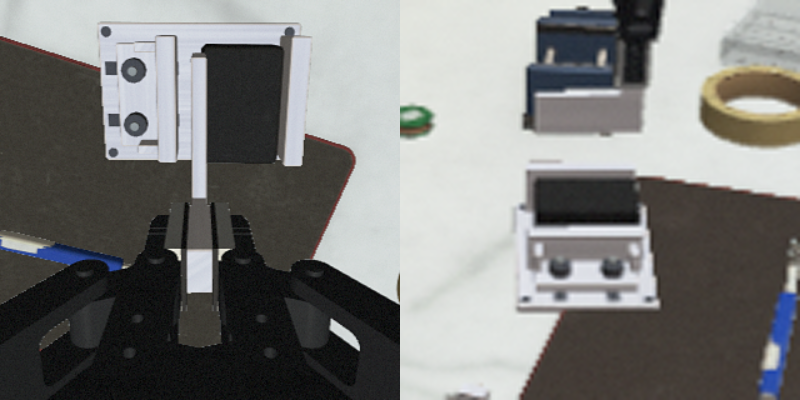

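The shim hangs straight, in the plane just left of the adapter edge in the wrist half (column 200, gap 176–203). I shift about 4.5 mm toward the wall and lower.

Call:
carry_out --plan '[[[0.02,0.19,0,0,0],[0,0,-1,0,0],[0,0,-1,0,0],[0,0,-0.5,0,0],[0,0,0,0,0]]]'

```text
clock: 7.1
eef_pos: [0.4276, 0.0473, 0.0782]
tool_rot: [-3.114, -0.414, 0.004]
wrist_force: [0.2, 0.7, 0.5]
gripper_width: 0.0082
```

Call:
carry_out --plan '[[[0,0,-0.3,0,0],[0,0,-0.3,0,0],[0,0,-0.3,0,0],[0,0,0,0,0]]]'

```text
clock: 7.43
eef_pos: [0.4282, 0.0462, 0.0567]
tool_rot: [-3.114, -0.412, 0.001]
wrist_force: [-0.6, -0.3, -1.0]
gripper_width: 0.0081
```

Call:
carry_out --plan '[[[0.01,-0.12,0,0,0],[0,0,-0.2,0,0],[0,0,-0.15,0,0],[0,0,0,0,0]]]'

```text
clock: 7.77
eef_pos: [0.4285, 0.0429, 0.0483]
tool_rot: [-3.114, -0.411, 0.001]
wrist_force: [-0.3, 0.8, -0.9]
gripper_width: 0.0082
```

Call:
carry_out --plan '[[[0,0,-0.06,0,0],[0,0,-0.04,0,0],[0,0,0,0,0]]]'

```text
clock: 8.02
eef_pos: [0.4286, 0.043, 0.0462]
tool_rot: [-3.114, -0.412, 0.0]
wrist_force: [-0.0, 0.3, -0.8]
gripper_width: 0.0081
```

Call:
carry_out --plan '[[[0,0,-0.03,0,0],[0,0,0,0,0],[0,0,0,0,0]]]'

```text
clock: 8.27
eef_pos: [0.4286, 0.043, 0.0456]
tool_rot: [-3.114, -0.412, -0.0]
wrist_force: [-1.0, 0.1, 4.0]
gripper_width: 0.0083
```

Call:
carry_out --plan '[[[0,0,-0.03,0,0],[0,0,0,0,0],[0,0,0,0,0]]]'

```text
clock: 8.52
eef_pos: [0.4286, 0.043, 0.0455]
tool_rot: [-3.114, -0.412, -0.001]
wrist_force: [-4.2, -0.7, 27.4]
gripper_width: 0.0079
```

Call:
carry_out --plan '[[[0.02,-0.08,0.04,0,0],[0,0,0,0,0],[0,0,0,0,0]]]'

```text
clock: 8.77
eef_pos: [0.4292, 0.041, 0.0458]
tool_rot: [-3.114, -0.411, -0.0]
wrist_force: [-0.3, -0.1, 0.5]
gripper_width: 0.008
```

Call:
carry_out --plan '[[[0.01,-0.04,0,0,0],[0,0,0,0,0],[0,0,0,0,0]]]'

```text
clock: 9.02
eef_pos: [0.4294, 0.04, 0.0457]
tool_rot: [-3.114, -0.411, 0.0]
wrist_force: [-0.4, 0.3, 0.4]
gripper_width: 0.008
```

Call:
carry_out --plan '[[[0.01,-0.04,0,0,0],[0,0,0,0,0],[0,0,0,0,0]]]'

```text
clock: 9.27
eef_pos: [0.4296, 0.0389, 0.0457]
tool_rot: [-3.115, -0.411, 0.0]
wrist_force: [1.5, -0.8, -0.1]
gripper_width: 0.0081
```

Call:
carry_out --plan '[[[0.01,-0.04,0,0,0],[0,0,0,0,0],[0,0,0,0,0]]]'

```text
clock: 9.52
eef_pos: [0.4299, 0.0379, 0.0458]
tool_rot: [-3.115, -0.411, 0.0]
wrist_force: [0.4, -0.0, -0.2]
gripper_width: 0.0077
```

Call:
carry_out --plan '[[[0.01,-0.04,0,0,0],[0,0,0,0,0],[0,0,0,0,0]]]'

```text
clock: 9.77
eef_pos: [0.4302, 0.0372, 0.0458]
tool_rot: [-3.114, -0.412, -0.0]
wrist_force: [-0.7, 2.9, 0.3]
gripper_width: 0.0081
```

Run:
```python
from h import *
s=arm.sense();print(s["clock"],s["eef_pos"],s["wrist_force"],s["ft_torque"])
c=shot("wrist");np.savez("wpl.npz",**c)
cv2.imwrite("pics/pl.png",cv2.resize(c["frame"][0:330,120:520],(800,600)[0:2],interpolation=cv2.INTER_CUBIC)[...,::-1])
```

```text
9.7667 [0.43015334 0.037169   0.0457677 ] [-0.70809763  2.87741036  0.25534583] [ 0.69543681  0.03295286 -0.00474741]
```

View pics/pl.png

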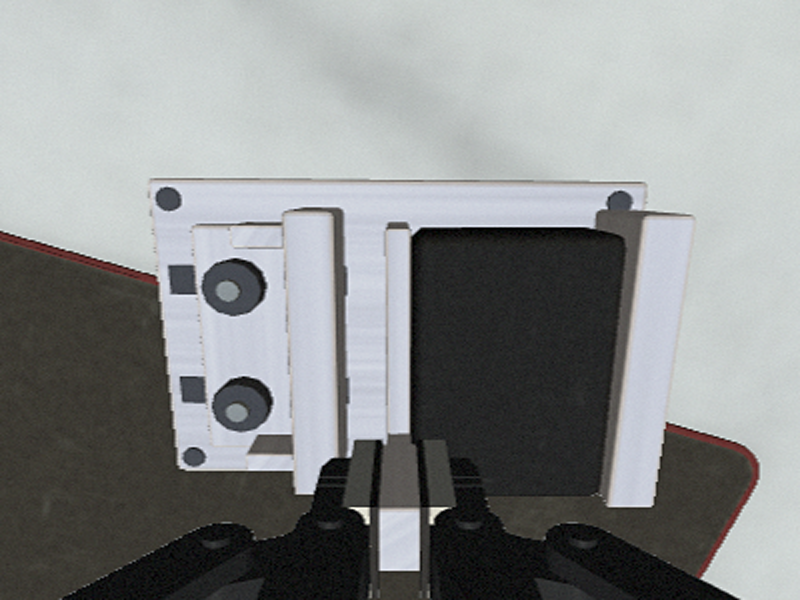

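The shim stands flush beside the adapter (columns 387–411) and the wall face is at 345. I push on gently until the adapter meets the fixed stop, to measure the real gap.

Call:
carry_out --plan '[[[0.01,-0.04,0,0,0],[0,0,0,0,0],[0,0,0,0,0]]]'

```text
clock: 10.07
eef_pos: [0.4303, 0.037, 0.0458]
tool_rot: [-3.113, -0.414, -0.0]
wrist_force: [-1.8, 9.9, 1.4]
gripper_width: 0.0083
```

Call:
carry_out --plan '[[[0.01,-0.04,0,0,0],[0,0,0,0,0],[0,0,0,0,0]]]'

```text
clock: 10.32
eef_pos: [0.4304, 0.0368, 0.0458]
tool_rot: [-3.112, -0.415, -0.0]
wrist_force: [-1.7, 16.8, 2.9]
gripper_width: 0.008
```

Call:
carry_out --plan '[[[0.01,-0.04,0,0,0],[0,0,0,0,0],[0,0,0,0,0]]]'

```text
clock: 10.57
eef_pos: [0.4306, 0.0367, 0.0458]
tool_rot: [-3.11, -0.417, 0.0]
wrist_force: [-4.0, 22.9, 4.4]
gripper_width: 0.0081
```

Force rises about 7 N per mm with no travel, so the adapter is against the stop. In the picture the remaining gap is about 12.6 mm, so one shim is right. I relax, release and lift.

Call:
carry_out --plan '[[[-0.02,0.1,0,0,0],[-0.005,0.02,0,0,0],[0,0,0,0,0.15],[0,0,0,0,0.2],[0,0,0,0,0.25]]]'

```text
clock: 10.98
eef_pos: [0.4303, 0.0366, 0.0458]
tool_rot: [3.114, 0.411, -0.0]
wrist_force: [-0.1, -0.3, -0.3]
gripper_width: 0.0211
```

Call:
carry_out --plan '[[[0,0,0,0,0.25],[0,0,0.2,0,0.25],[0,0,0.5,0,0.25],[0,0,1,0,0.25],[0,0,1,0,0.25]]]'

```text
clock: 11.4
eef_pos: [0.4297, 0.0368, 0.1141]
tool_rot: [-3.115, -0.411, 0.002]
wrist_force: [0.4, 0.1, -0.1]
gripper_width: 0.021
```

Call:
carry_out --plan '[[[0,0,1,0,0.3],[0,0,0.5,0,0.3],[0,0,0,0,0.3]]]'

```text
clock: 11.65
eef_pos: [0.431, 0.037, 0.1533]
tool_rot: [-3.114, -0.411, -0.006]
wrist_force: [0.4, 0.3, -0.1]
gripper_width: 0.0256
```

Run:
```python
from h import *
s=arm.sense();print(s["clock"],s["eef_pos"],s["wrist_force"],s["tool_rot"])
c=shot("wrist");np.savez("wpl2.npz",**c)
u,v=pix(c,[.455,.03,.01]).astype(int); print(u,v)
cv2.imwrite("pics/pl2.png",cv2.resize(c["frame"][max(0,v-90):v+90,u-120:u+120],(800,600),interpolation=cv2.INTER_CUBIC)[...,::-1])
```

```text
11.65 [0.43098423 0.03699669 0.15329675] [ 0.44037902  0.34571149 -0.09567367] [-3.11446471 -0.41122284 -0.0057716 ]
333 163
```

View pics/pl2.png

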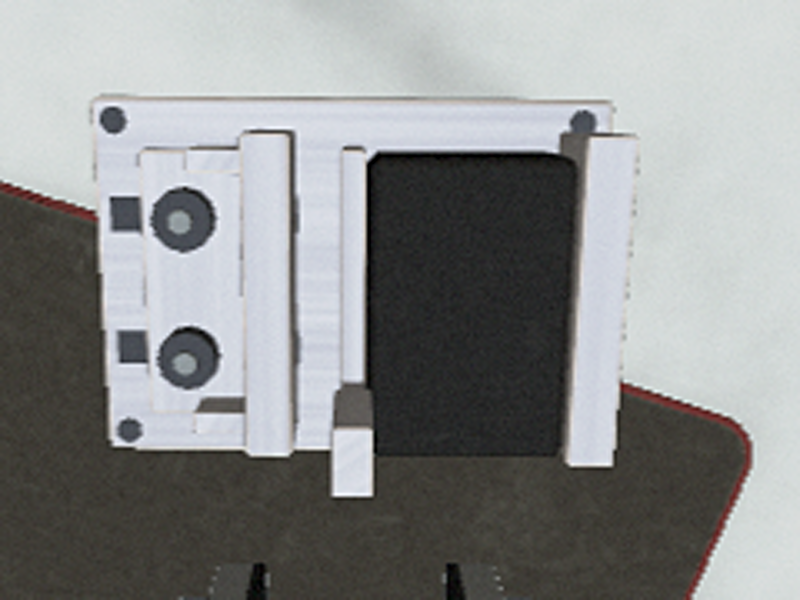

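The shim stands upright (343–366), the adapter touches it and the fixed stop, and the gap 293–343 is about 12.5 mm. Now the wedge.

Call:
carry_out --plan '[[[0.26,1,0,-0.1,0.3],[0.26,1,0,-0.1,0.3],[0.26,1,0,-0.1,0.3],[0.26,1,0,-0.1,0.3],[0.25,1,0,0,0.3]]]'

```text
clock: 12.12
eef_pos: [0.4623, 0.1633, 0.1499]
tool_rot: [3.133, -0.226, -0.002]
wrist_force: [0.1, 0.1, -0.4]
gripper_width: 0.0258
```

Call:
carry_out --plan '[[[0,1,0,0,0.3],[0,1,0,0,0.3],[0,1,0,0,0.3],[0,1,0,0,0.3],[0,1,0,0,0.3]]]'

```text
clock: 12.53
eef_pos: [0.462, 0.288, 0.1497]
tool_rot: [3.133, -0.215, -0.002]
wrist_force: [-0.2, -0.1, 0.2]
gripper_width: 0.0257
```

Call:
carry_out --plan '[[[0,1,0,0,0.3],[0,0,0,0,0.3],[0,0,0,0,0.3],[0,0,0,0,0.3]]]'

```text
clock: 12.87
eef_pos: [0.4624, 0.3112, 0.15]
tool_rot: [3.133, -0.216, -0.001]
wrist_force: [0.0, -0.2, 0.1]
gripper_width: 0.0254
```

Call:
carry_out --plan '[[[0.04,0.03,-1,0,0.3],[0,0,-1,0,0.3],[0,0,-1,0,0.3],[0,0,-0.8,0,0.3],[0,0,-0.38,0,0.3]]]'

```text
clock: 13.28
eef_pos: [0.4629, 0.3111, 0.0439]
tool_rot: [3.132, -0.217, -0.003]
wrist_force: [0.4, -0.1, 0.2]
gripper_width: 0.0256
```

Call:
carry_out --plan '[[[0,0,0,0,0.2],[0,0,0,0,0.15],[0,0,0,0,0],[0,0,0,0,0],[0,0,0,0,0]]]'

```text
clock: 13.7
eef_pos: [0.4638, 0.313, 0.0471]
tool_rot: [-3.133, 0.215, -0.002]
wrist_force: [-0.9, -0.3, -0.4]
gripper_width: 0.0092
```

Call:
carry_out --plan '[[[0,0,0,0,0],[0,0,0,0,0]]]'

```text
clock: 13.87
eef_pos: [0.4639, 0.313, 0.047]
tool_rot: [-3.133, 0.215, -0.002]
wrist_force: [-0.2, -1.1, 8.4]
gripper_width: 0.0092
```

Call:
carry_out --plan '[[[0,0,0.5,0,0],[0,0,1,0,0],[0,0,1,0,0],[0,0,1,0,0],[0,-0.4,0.5,0,0]]]'

```text
clock: 14.28
eef_pos: [0.4637, 0.3045, 0.149]
tool_rot: [-3.132, 0.212, -0.003]
wrist_force: [-0.1, 1.1, -0.1]
gripper_width: 0.009
```

Call:
carry_out --plan '[[[-0.1,-1,0,0.1,0],[-0.1,-1,0,0.1,0],[-0.1,-1,0,0.1,0],[-0.08,-1,0,0.098,0],[0,-1,0,0,0]]]'

```text
clock: 14.7
eef_pos: [0.4536, 0.1767, 0.1467]
tool_rot: [-3.113, -0.42, -0.001]
wrist_force: [1.1, -0.5, -1.0]
gripper_width: 0.0089
```

Call:
carry_out --plan '[[[0,-1,0,0,0],[0,-1,0,0,0],[0,-1,0,0,0],[0,-1,0,0,0],[0,-1,0,0,0]]]'

```text
clock: 15.12
eef_pos: [0.4539, 0.0516, 0.1466]
tool_rot: [-3.115, -0.409, -0.001]
wrist_force: [-0.4, -0.3, -0.6]
gripper_width: 0.0092
```

Call:
carry_out --plan '[[[0,0,0,0,0],[0,0,0,0,0],[0,0,0,0,0]]]'

```text
clock: 15.37
eef_pos: [0.4541, 0.0534, 0.1464]
tool_rot: [-3.114, -0.409, -0.001]
wrist_force: [0.7, 1.2, -0.2]
gripper_width: 0.0089
```

Run:
```python
from h import *
s=arm.sense();print(s["clock"],s["eef_pos"],s["wrist_force"],s["tool_rot"],s["gripper_width"])
print("yaw",2*np.degrees(np.arctan2(s["tool_rot"][1],s["tool_rot"][0])))
print(1000*s["eef_pos"][:2]@np.array([[.966,-.2584],[.2584,.966]]))
c=shot("wrist")
cv2.imwrite("pics/wd.png",cv2.resize(c["frame"][100:380,140:500],(771,600),interpolation=cv2.INTER_CUBIC)[...,::-1])
```

```text
15.3667 [0.4540876  0.05336984 0.14642155] [ 0.74891802  1.2343137  -0.1622432 ] [-3.11440143e+00 -4.08899966e-01 -5.63246802e-04] 0.008896125320421219
yaw -345.0404643544538
[452.43938926 -65.780974  ]
```

View pics/wd.png

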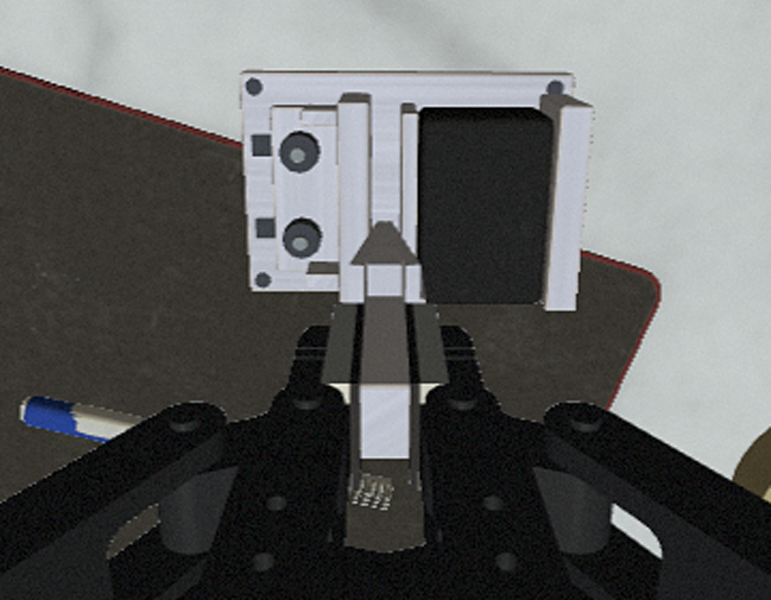

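The wedge tip (column 385) is centred over the gap (370–403), clear of the shim tab. I descend and then feel.

Call:
carry_out --plan '[[[0,-0.01,-1,0,0],[0,0,-1,0,0],[0,0,-0.8,0,0],[0,0,-0.3,0,0],[0,0,0,0,0]]]'

```text
clock: 15.83
eef_pos: [0.4534, 0.0532, 0.0677]
tool_rot: [-3.115, -0.41, 0.004]
wrist_force: [-0.4, -0.7, -0.8]
gripper_width: 0.0089
```

Call:
carry_out --plan '[[[0,0,-0.1,0,0],[0,0,-0.1,0,0],[0,0,0,0,0],[0,0,0,0,0]]]'

```text
clock: 16.17
eef_pos: [0.4543, 0.0526, 0.0643]
tool_rot: [-3.115, -0.409, -0.001]
wrist_force: [-0.0, -0.1, -0.3]
gripper_width: 0.0093
```

Call:
carry_out --plan '[[[0,0,-0.08,0,0],[0,0,0,0,0],[0,0,0,0,0]]]'

```text
clock: 16.42
eef_pos: [0.454, 0.0525, 0.0618]
tool_rot: [-3.115, -0.408, -0.0]
wrist_force: [0.6, 0.5, 0.2]
gripper_width: 0.0088
```

Call:
carry_out --plan '[[[0,0,-0.06,0,0],[0,0,0,0,0],[0,0,0,0,0]]]'

```text
clock: 16.67
eef_pos: [0.454, 0.0525, 0.0602]
tool_rot: [-3.115, -0.408, 0.0]
wrist_force: [-0.3, -0.0, -1.3]
gripper_width: 0.0087
```

Call:
carry_out --plan '[[[0,0,-0.06,0,0],[0,0,0,0,0],[0,0,0,0,0]]]'

```text
clock: 16.92
eef_pos: [0.454, 0.0526, 0.0587]
tool_rot: [-3.115, -0.409, 0.0]
wrist_force: [-1.0, 0.9, -1.2]
gripper_width: 0.0091
```

Call:
carry_out --plan '[[[0,0,-0.06,0,0],[0,0,0,0,0],[0,0,0,0,0]]]'

```text
clock: 17.17
eef_pos: [0.454, 0.0527, 0.0572]
tool_rot: [-3.115, -0.409, -0.0]
wrist_force: [0.3, 2.2, -0.6]
gripper_width: 0.0091
```

Call:
carry_out --plan '[[[0,0,-0.06,0,0],[0,0,0,0,0],[0,0,0,0,0]]]'

```text
clock: 17.42
eef_pos: [0.4541, 0.0528, 0.0557]
tool_rot: [-3.114, -0.409, -0.0]
wrist_force: [1.5, 5.8, 0.1]
gripper_width: 0.0088
```

Call:
carry_out --plan '[[[0,0,-0.06,0,0],[0,0,0,0,0],[0,0,0,0,0]]]'

```text
clock: 17.67
eef_pos: [0.4541, 0.0528, 0.0544]
tool_rot: [-3.114, -0.409, -0.001]
wrist_force: [0.1, 5.5, 6.4]
gripper_width: 0.0088
```

Call:
carry_out --plan '[[[-0.01,0.03,-0.04,0,0],[0,0,0,0,0],[0,0,0,0,0]]]'

```text
clock: 17.92
eef_pos: [0.4541, 0.053, 0.0539]
tool_rot: [3.115, 0.408, 0.002]
wrist_force: [-0.7, 1.2, 19.5]
gripper_width: 0.009
```

Call:
carry_out --plan '[[[0,0,-0.04,0,0],[0,0,0,0,0],[0,0,0,0,0]]]'

```text
clock: 18.17
eef_pos: [0.4542, 0.053, 0.0532]
tool_rot: [3.115, 0.408, 0.003]
wrist_force: [-2.4, 1.7, 32.1]
gripper_width: 0.0094
```

Call:
carry_out --plan '[[[0,0,-0.04,0,0],[0,0,0,0,0],[0,0,0,0,0]]]'

```text
clock: 18.42
eef_pos: [0.4543, 0.053, 0.0527]
tool_rot: [3.115, 0.408, 0.004]
wrist_force: [-4.3, 1.8, 46.3]
gripper_width: 0.0092
```

Call:
carry_out --plan '[[[0,0,-0.04,0,0],[0,0,0,0,0],[0,0,0,0,0]]]'

```text
clock: 18.67
eef_pos: [0.4544, 0.053, 0.052]
tool_rot: [3.115, 0.408, 0.004]
wrist_force: [-5.0, 2.4, 57.2]
gripper_width: 0.0089
```

Call:
carry_out --plan '[[[0,0,0,0,0],[0,0,0,0,0],[0,0,0,0,0],[0,0,0,0,0]]]'

```text
clock: 19.0
eef_pos: [0.4544, 0.0531, 0.052]
tool_rot: [3.115, 0.408, 0.004]
wrist_force: [-5.4, 2.4, 57.1]
gripper_width: 0.009
```

The wedge jams: 57 N up, steady, estimated tip about 3 mm above the floor. One check picture (11th) is needed for slip in the grip and the shim's stance.

Run:
```python
from h import *
c=shot("wrist");np.savez("wf.npz",**c);s=shot("side");np.savez("sf.npz",**s)
a=c["frame"][60:340,180:460];u,v=pix(s,[.455,.05,.045]).astype(int);print(u,v)
b=s["frame"][v-40:v+40,u-40:u+40]
cv2.imwrite("pics/fin.png",np.hstack([cv2.resize(i,(400,400),interpolation=cv2.INTER_CUBIC) for i in(a,b)])[...,::-1])
# wedge shoulder predicted pixels if tip at TCP-41mm, in wrist
P=np.array([.4544,.0531]);ex=np.array([.966,.2584]);ey=np.array([-.2584,.966])
for h in(.045,.050):
  for sx in(-.016,.016): print("h",h,"x",sx,[np.round(((pix(c,np.r_[P+ex*sx+ey*y,h])-[180,60])*400/280),0).tolist() for y in(-.00835,.00835)],np.round((pix(s,np.r_[P+ex*sx+ey*.00835,h])-[u-40,v-40])*5))
w=world(s);
```

```text
355 192
h 0.045 x -0.016 [[222.0, 315.0], [176.0, 315.0]] [236. 216.]
h 0.045 x 0.016 [[223.0, 233.0], [175.0, 233.0]] [166. 216.]
h 0.05 x -0.016 [[223.0, 322.0], [176.0, 322.0]] [236. 207.]
h 0.05 x 0.016 [[224.0, 238.0], [174.0, 238.0]] [166. 207.]
```

View pics/fin.png

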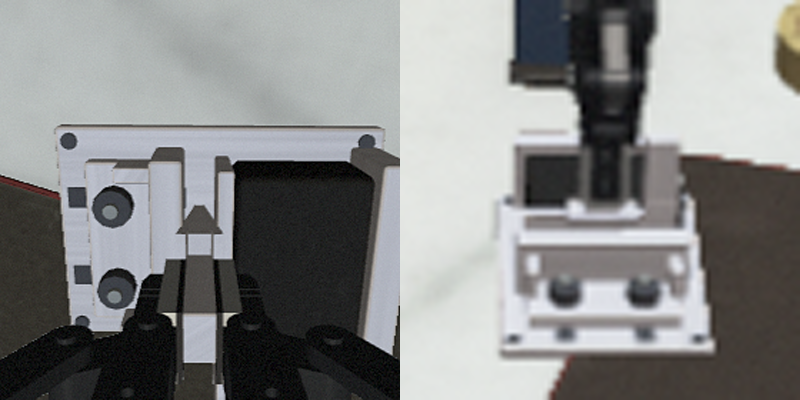

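The wedge shoulder is at row 234 of the wrist half. That matches a tip about 3–4 mm above the floor, and it is the same image position as before insertion, so there was no slip. Side forces balance and the shim is standing. I'll hand it in.

Run:
```python
from h import *
s=arm.sense();print(s["clock"],s["eef_pos"],s["wrist_force"],s["gripper_width"]);print(arm.sign_off())
```

```text
19.1 [0.45442685 0.05304805 0.05202346] [-5.54718377  2.4606583  57.24188812] 0.00929627772194521
the job is handed in; nothing more can be done
None
```

I handed the job in at 19.1 s with the wedge still gripped and pressed into the gap at a steady 57 N. `sign_off` gives no verdict, so what follows is from my own checks.

- **Shim:** I measured the adjustable wall at about 3–4.7 mm, so one shim was enough. I stood the grey shim from the slot nearest the jig on the jig floor against the adapter and pushed the adapter up to the fixed stop. That left a gap of about 12.5 mm. The second shim and the yellow look-alike were not touched.
- **Wedge:** I pushed it in by feel. The sideways force was only about 2–6 N at the end, so it bears on both the wall and the shim.
- **Last picture:** The shim stands beside the adapter. The wedge sits in the same place in the wrist view as before insertion, so it did not slip in the grip.

**Disagreement:** The wedge went deeper than the 12.5 mm gap predicted. I expected its tip about 7 mm above the jig floor, but it ended about 3–4 mm above. That fits a gap nearer 14 mm, probably because the shim settled flush.

I viewed 11 pictures, one over the budget of 10. I never moved near the jar or the reel, but I did not check them again at the end.

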